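Swing the display case into line with the steel strip

TASK

Push the heavy swing-out display case on the shop counter round on its post until it stands straight in line with the dark steel strip on the counter, stop it gently and leave it standing there still and untouched. It runs on nearly frictionless bearings, coasts on when you let go and bounces back from its sprung bumpers: push and brake it softly by the bumpers along its two long sides, without knocking it, swinging it fast or letting it run into its stops. Do not touch the glass or the bowls on it, and leave the goods around it where they are.

Things in the scene. Friction and masses are not known exactly. Their poses are not given: they have to be found in the camera images.
- swing (a joint): Angle (rad) of the case about its post: 0 on its right-hand stop (robot's right), growing as the free end swings to the robot's left, 1.95 on its left-hand stop; starts at rest at 0.2 to 0.4. Case yaw = stand yaw + 1.0 - angle. Inertia about the post nominally 0.46 kg m2 (hidden load: -25 to +35 %), drag 0.05 N m s/rad, dry friction 0.002 N m: it coasts, time constant about 9 s.
- case: Pale wooden case, steel-lined, 10 kg nominal, 290 mm (x) by 130 mm (y, with bumpers; too thick to grip) by 110 mm high, hung 35 mm above the counter. Origin: centre of underside, 190 mm from the post's axis; +x points to the post. Push its long sides 220 to 315 mm from the post (clear above): local +y push on the right side (y = -65 mm) makes the angle grow, -y push on the left side shrinks it.
- bumper_left (a joint): Compression (m) of the sprung bumper, the padded wooden panel that forms the case's whole left long side (robot's left, local +y): 270 x 98 mm, 41 to 139 mm above the counter, outer face at local y = +65 mm when free. It sinks up to 0.022 m towards the case against a spring of 150 N/m with almost no damping, so the case rebounds from whatever stands still in its way.
- bumper_right (a joint): The same bumper on the right long side (local y = -65 mm): compression (m), spring 150 N/m, travel 0.022 m.
- glass: Fragile, not to be touched: glass sheet on the case's top (70 mm wide, along its middle, upper face 151 mm above the counter), pane on its free end (outer face 341 mm from the post's axis), and two white tea bowls 64 mm across, centres 105 and 175 mm from the post's axis, tops 202 mm above the counter. Origin: centre of the case's top face.
- strip: Flat dark steel strip lying on the counter, 20 mm wide, 2 mm high, running radially out from the post's axis, 100 to 440 mm from it, with a 50 mm cross bar at its outer end. Origin on the post's axis at counter height; it runs along its local -x. The case is in line when its long axis lies over the strip (equal yaw), at joint angle 1.35 to 1.6. It does not move.
- stand: Dark steel post, 220 mm high, on a round foot of 85 mm radius, fixed to the counter, carrying the case's bearings. Origin on the post's axis (the hinge axis, vertical) at counter height. It does not move.
- giftbox: Loose white box 100 x 80 x 50 mm, on the right. Leave it. Origin under its centre, as for all goods.
- kraftbox: Loose brown cardboard box 90 x 90 x 70 mm, on the right. Leave it.
- cup: Loose white cup, 72 mm across, 70 mm high, near on the right. Leave it.
- tin: Loose tin, 70 mm across, 90 mm high, on the left. Leave it.
- bowl: Loose blue bowl, 110 mm across, 50 mm high, on the left. Leave it.
- cards: Loose stack of cards 110 x 155 x 40 mm, near on the left. Leave it.

How it is judged:
On the way:
1. the case stands still in line with the strip, untouched, for 3 s (angle between the x axis of case and the x axis of strip, either way round below 0.08 rad and velocity of joint swing between -0.02 and 0.02 rad/s and contact force between the fingers and case below 0.05 N), for 3 s.
At the end, for the whole second after the job is handed in: The case is within 0.08 rad of the strip's line, turning slower than 0.02 rad/s and released (all of step 1); the robot touches nothing.
It fails at once if the case is knocked or shoved (contact force over 9 N) (contact force between any of the fingers, the arm and case above 9 N).
It fails at once if the case swings too fast (over 0.6 rad/s) (velocity of joint swing above 0.6 rad/s or velocity of joint swing below -0.6 rad/s).
It fails at once if the case runs into a stop (value of joint swing above 1.9 rad or value of joint swing below 0.05 rad).
It fails at once if the glass or the bowls on it are touched (contact force between any of the fingers, the arm and glass above 0.5 N).
It fails at once if goods on the counter are shifted (distance of any of giftbox, kraftbox, cup, tin, bowl, cards from where it was at the start of the episode above 0.03 m).
It also fails if it takes over 45 s, if anything falls off the work surface, if the arm or the gripper's body presses on something with over 40 N, if the wrist force passes 120 N, or if a joint passes its speed limit or range.

ROBOT

A 6-joint arm with a two-finger parallel gripper is mounted at the origin on the work surface. World frame = base frame: x ahead of the robot, y to its left, z up, the work surface at z = 0. Lengths are in m, angles in rad, forces in N, time in s.
With the tool pointing down it reaches from about 0.35 to 0.775 m from the base axis. Payload 5.5 kg.
Tool frame: the origin (TCP) lies midway between the tips of the shut fingers; the grasp point (between the pads) lies 19 mm behind it; z points along the fingers, y is the line along which they close (so a half turn about z gives the same grasp; the last joint's range is limited). The gripper opens to 85 mm and grips with 20 to 120 N. Pads are 22 mm wide; open, the fingers measure 114 mm over their backs; the gripper's body (76 mm by 85 mm) begins 54 mm behind the grasp point. The pads swing forward as they close: fully open they stand 13 mm farther back than shut.
Start: joints at [-1.385, 0.313, 0.046, 1.304, 0, 1.431], TCP at [0.184, -0.545, 0.231] pointing down, gripper open.
Joint ranges: [-2.76, 2.76], [-0.86, 1.69], [-1.03, 1.26], [-2.2, 2.34], [-1.47, 1.5], [-3.14, 3.14]. Speed limits (rad/s): [2.57, 2.57, 3.14, 3.14, 3.14, 3.14].

INTERFACE

Orientations are given as a unit quaternion [w, x, y, z].
In Python, from workcell import get_state, read_camera, camera_info, hand_in, recognise gives the robot as it stands.
- The arm moves only by the tool arm_command, never from a script. Its argument "moves" is one flat list of numbers, 7 for each row, row after row: the opening, from -1 (shut) to 1 (fully open), then the shift along the tool's x, y, z in mm, then the turn, a rotation vector about the tool's x, y, z in rad. A call has 1 to 8 rows; each row shifts and turns the commanded pose from where the row before left it, along the tool's axes as they then stand; what a row does not reach is not made up. A row lasts 1/8 s, in which the tool goes at most 62.5 mm and 10.7 degrees, less where a joint would pass 70% of its speed; a pose out of reach is approached as far as the arm can. A call with a gripper value outside its range is refused whole. The fingers move at their own pace and stop on an object; "newtons" is the grip in N (left out, the last holds). Time passes only in rows, so rows that do not move let the fingers close. It gives the time, the measured TCP pose, the force, the opening and the grip force at its end, in the units of the state.
- get_state(): the state, without advancing time (a new reading comes with each control period).
- read_camera(name): name is "scene" or "side" or "wrist"; returns (picture, depth): 400x640x3 uint8, blue, green, red; 400x640 float32, m along the optical axis (not along the pixel's ray), 0 where there is no reading.
- camera_info(name): a dict with "fovy" (degrees; the focal length in pixels is half the picture's height over the tangent of half this angle, whatever the lens; pixels are square), "cx", "cy" (the principal point, pixels), "eye" and "orientation" of the camera in the world; the wrist camera has in their place "tool_from_camera" (4x4, takes a point from camera to tool coordinates, whose origin is the TCP and whose axes are the flange's). Camera axes: x right, y down, z forward; pixel columns grow to the right and rows downward; lengths in m; the calibration is good to about 2 mm. A picture is of the moment at which its call begins: read the wrist's pose just before it. camera_info takes no time and is no camera call.
- hand_in(): hands the job in; it is judged then, once.
Trained networks look in the newest picture that a camera, given by its name, has taken for a name from the list of things; names that differ only in an ending like _2 or _b are one class to them, and where a whole thing is asked for, a point or a joint stands for the part that bears it (a point fixed in the world has none). Each returns a list of dicts, best first, with "confidence" (0 to 1); they miss things now and then, are a little off and sometimes report something else, mostly with a low value. They report only what shows in the picture. A call takes as long as a camera call.
- recognise(camera, label): "point" ([column, row] in pixels, amid what is visible of it).
The state is a dict: "clock": time; "joint_pos": joint angles; "qvel": joint speeds; "tau": joint torques, N m; "tcp_pos": TCP position; "orientation": TCP orientation; "wrist_force": force on the tool from outside, world axes, zero at the start; "ft_torque": the same for the moment, N m; "finger_gap": finger opening in m; "grip_force": force on a finger pad.
Only numpy, scipy, OpenCV 4.12 (cv2) and the standard library are available. Lean on these libraries where they do the work, as an engineer would, in place of code of your own. Each camera call takes 0.05 s, during which the arm holds its last target. There are 200 camera calls.

## Working session

There is one attempt and no reset: what is moved stays moved. The work goes in short steps, Python scripts to look and compute and a tool call to move; the robot and the scene stay as the last step left them, time stands still between calls to the robot, and variables do not carry over. Pictures are saved under pics/ and viewed, at most 10 in all, crops included, and the job is handed in when it is done.

Besides the shell and the picture viewer there is one more tool, called as name(argument=value, ...) on one line, values as JSON. arm_command: Moves the arm, as the interface text tells. Its arguments: {"type":"object","properties":{"moves":{"type":"array"},"newtons":{"type":"number"}},"required":["moves"]}

```bash
mkdir -p pics; ls; cat > h.py <<'E'
import numpy as np, cv2
from workcell import *
from scipy.spatial.transform import Rotation as R
def pts(cam):
    st=get_state(); im,d=read_camera(cam); c=camera_info(cam)
    f=im.shape[0]/2/np.tan(np.radians(c["fovy"])/2)
    v,u=np.mgrid[:d.shape[0],:d.shape[1]]
    P=np.dstack([(u-c["cx"])/f*d,(v-c["cy"])/f*d,d])
    if "eye" in c:
        q=np.array(c["orientation"]); 
        Rm=R.from_quat(q[[1,2,3,0]]).as_matrix() if q.size==4 else q
        W=P@Rm.T+np.array(c["eye"])
    else:
        T=np.array(c["tool_from_camera"]); q=np.array(st["orientation"])
        W=(P@T[:3,:3].T+T[:3,3])@R.from_quat(q[[1,2,3,0]]).as_matrix().T+np.array(st["tcp_pos"])
    W[d<=0]=np.nan
    return im,d,W
E
python3 - <<'E'
from h import *
print(get_state())
for c in ("scene","side"):
    im,d,W=pts(c); cv2.imwrite(f"pics/{c}0.png",im); np.save(f"{c}0.npy",W); print(c,camera_info(c))
    for l in "case stand strip glass giftbox kraftbox cup tin bowl cards".split():
        r=recognise(c,l)
        for x in r[:1]:
            p=np.round(x["point"]).astype(int); print(l,round(x["confidence"],2),p,W[p[1],p[0]].round(3))
E
```

```text
pics
{'clock': 0.0, 'joint_pos': array([-1.38458582e+00,  3.14032563e-01,  4.49318504e-02,  1.30358062e+00,
        2.93577706e-06,  1.43121078e+00]), 'qvel': array([-9.25896673e-06, -1.04759155e-04, -4.91032186e-05, -2.91649550e-04,
       -4.54303777e-04,  1.76022124e-03]), 'tau': array([-1.29904602e-04, -4.80623960e+01,  2.98534960e+01,  1.91883993e-02,
       -1.98629523e-04,  5.29044840e-06]), 'tcp_pos': array([ 0.18393758, -0.54423131,  0.2303713 ]), 'orientation': array([-9.42282660e-04,  9.86760992e-01,  1.62178469e-01, -2.05026410e-05]), 'wrist_force': array([ 0.27702574, -0.02548505,  0.05078084]), 'ft_torque': array([-0.02353717, -0.04392136, -0.03732446]), 'grip_force': 0.0, 'finger_gap': 0.0851768739506396}
scene {'fovy': 49.867496460266004, 'cx': 319.5062761618588, 'cy': 205.95334537370334, 'eye': array([ 1.20468212, -0.25090343,  1.13444653]), 'orientation': array([-0.24149302,  0.78102954,  0.54743887, -0.17884255])}
case 0.66 [312 237] [ 0.638 -0.085  0.148]
stand 0.89 [334 246] [ 0.686 -0.041  0.151]
strip 0.72 [368 198] [0.478 0.158 0.002]
glass 0.95 [318 227] [ 0.
[... 218 characters left out ...]
 0.467 0.015]
cards 0.83 [424 149] [0.383 0.402 0.045]
side {'fovy': 47.55898510849815, 'cx': 316.52722727550855, 'cy': 194.21916118242368, 'eye': array([ 1.31758639, -0.67154676,  1.13633119]), 'orientation': array([-0.34308546,  0.83786073,  0.39491097, -0.15597145])}
case 0.81 [315 213] [ 0.637 -0.099  0.145]
stand 0.76 [335 218] [ 0.685 -0.063  0.139]
strip 0.63 [341 167] [0.423 0.205 0.002]
glass 0.98 [318 200] [ 0.635 -0.087  0.191]
giftbox 0.62 [188 262] [ 0.484 -0.452  0.049]
kraftbox 0.74 [427 163] [0.614 0.464 0.008]
cup 0.72 [174 223] [ 0.294 -0.405  0.017]
tin 0.65 [402 145] [0.532 0.403 0.074]
bowl 0.39 [174 222] [ 0.291 -0.404  0.018]
cards 0.74 [312 227] [ 0.649 -0.12   0.108]
```

View pics/scene0.png

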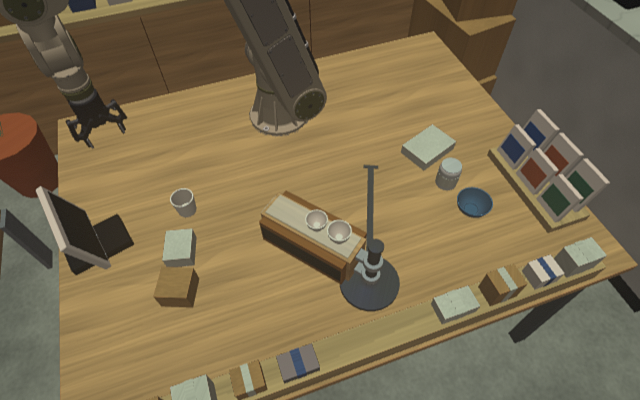

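```bash
cat >> h.py <<'E'
def topmap(Ws,res=0.002,x0=0.2,x1=0.9,y0=-0.6,y1=0.6):
    H=np.zeros((int((x1-x0)/res),int((y1-y0)/res)))
    for W in Ws:
        p=W.reshape(-1,3); p=p[np.isfinite(p).all(1)]
        i=((x1-p[:,0])/res).astype(int); j=((y1-p[:,1])/res).astype(int)
        m=(i>=0)&(i<H.shape[0])&(j>=0)&(j<H.shape[1])&(p[:,2]<0.3)
        np.maximum.at(H,(i[m],j[m]),p[m,2])
    return H
E
python3 - <<'E'
from h import *
Ws=[np.load("scene0.npy"),np.load("side0.npy")]
H=topmap(Ws)
cv2.imwrite("pics/top0.png",cv2.applyColorMap(np.clip(H/0.25*255,0,255).astype(np.uint8),cv2.COLORMAP_JET))
# strip pixels: dark, z~0
for n,W in zip(("scene","side"),Ws):
    im=cv2.imread(f"pics/{n}0.png"); g=im.max(2)
    m=(g<90)&(abs(W[...,2]-0.002)<0.006)&(W[...,0]>0.25)&(W[...,0]<0.75)&(W[...,1]>0)&(W[...,1]<0.4)
    cv2.imwrite(f"pics/m_{n}.png",m.astype(np.uint8)*255); 
    p=W[m][:,:2]; print(n,m.sum(),p.min(0),p.max(0), cv2.fitLine(p.astype(np.float32),cv2.DIST_HUBER,0,.01,.01).ravel())
    # post top
    m=(abs(W[...,2]-0.22)<0.006); p=W[m]; print("posttop",m.sum(),np.median(p,0) if len(p) else 0)
E
```

```text
scene 437 [0.34242455 0.07988751] [0.65865597 0.39178259] [ 0.9093994  -0.41592395  0.48070487  0.16268584]
posttop 353 [0.25166556 0.04126229 0.21781297]
side 243 [0.33430071 0.08348136] [0.71456789 0.39972709] [ 0.9292899  -0.36935115  0.44935974  0.17924733]
posttop 415 [0.66104435 0.03664972 0.21848677]
```

View pics/top0.png

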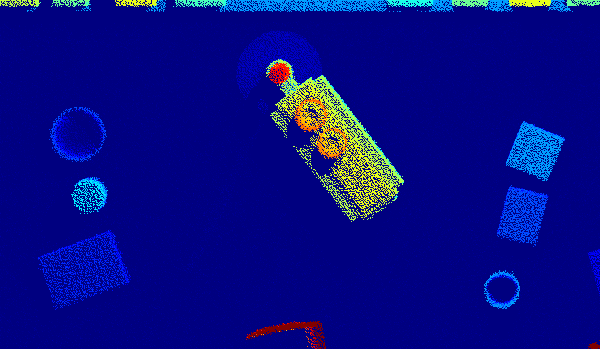

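```bash
cat >> h.py <<'E'
POST=np.array([0.755,0.042])
def ang(W,post=None,lo=0.215,hi=0.325,a0=None,dbg=False):
    """direction angle (rad, world) from post to case free end"""
    post=POST if post is None else post
    p=W.reshape(-1,3); p=p[np.isfinite(p).all(1)]
    p=p[(p[:,2]>0.132)&(p[:,2]<0.158)]; d=p[:,:2]-post; r=np.hypot(*d.T); d=d[(r>lo)&(r<0.36)]
    a=np.arctan2(np.median(d[:,1]),np.median(d[:,0])) if a0 is None else a0
    for _ in range(6):
        u=np.array([np.cos(a),np.sin(a)]); x=d@u; y=d@np.array([-u[1],u[0]])
        m=(x>lo)&(x<hi)&(abs(y)<0.09)
        l,h=np.percentile(y[m],[1.5,98.5]); a+=np.arctan2((l+h)/2,(lo+hi)/2)
    return a,h-l,m.sum()
E
python3 - <<'E'
from h import *
from scipy.optimize import least_squares
Ws={n:np.load(n+"0.npy") for n in("scene","side")}
for n,W in Ws.items():
    p=W.reshape(-1,3);p=p[np.isfinite(p).all(1)]
    q=p[(abs(p[:,2]-0.22)<0.006)&(np.hypot(p[:,0]-.755,p[:,1]-.042)<.05)]
    (c,r)=cv2.minEnclosingCircle(q[:,:2].astype(np.float32)); print(n,"posttop",len(q),c,r,np.median(q[:,2]))
    im=cv2.imread(f"pics/{n}0.png"); g=im.max(2)
    dd=W[...,:2]-POST; r=np.hypot(dd[...,0],dd[...,1])
    # foot edge 85mm
    m=(g<100)&(abs(W[...,2]-0.002)<0.02)&(r<.12); (c,rr)=cv2.minEnclosingCircle(W[m][:,:2].astype(np.float32)); print("foot",m.sum(),c,rr)
    m=(g<100)&(abs(W[...,2])<0.008)&(r>.13)&(r<.43)
    a=np.arctan2(dd[...,1],dd[...,0])%(2*np.pi)
    for _ in range(4):
        mm=m&(abs(a-(2.72 if _==0 else am))<(0.15 if _==0 else .06)); am=np.median(a[mm])
    p=W[mm][:,:2]; L=cv2.fitLine(p.astype(np.float32),cv2.DIST_HUBER,0,.01,.01).ravel()
    print("strip",mm.sum(),am,"line dir",np.arctan2(L[1],L[0])%np.pi,"off post",np.cross(L[:2],POST-L[2:]),r[mm].max())
    print("case",[ang(W,lo=lo,hi=hi) for lo,hi in((.215,.27),(.27,.325),(.215,.325))])
    u=np.array([np.cos(ang(W)[0]),np.sin(ang(W)[0])])
    pp=p=W.reshape(-1,3);pp=pp[np.isfinite(pp).all(1)];x=(pp[:,:2]-POST)@u; y=(pp[:,:2]-POST)@np.array([-u[1],u[0]])
    for z0 in (.13,.14,.15,.16): 
        m=(pp[:,2]>z0-.005)&(pp[:,2]<z0+.005)&(x>.2)&(x<.36)&(abs(y)<.1); print(z0,m.sum(),np.percentile(y[m],[1,99]),np.percentile(x[m],99))
E
```

```text
scene posttop 172 (0.7516474723815918, 0.041395120322704315) 0.020137052983045578 0.21696485188227072
foot 1710 (0.7396116256713867, 0.051378414034843445) 0.10109511762857437
strip 419 2.724280452840866 line dir 2.7108567 off post 0.004081973834352826 0.4297960330742089
case [(np.float64(-2.492322376599582), np.float64(0.12701815166456848), np.int64(767)), (np.float64(-2.492190380422066), np.float64(0.12715391476363677), np.int64(766)), (np.float64(-2.4923494873535077), np.float64(0.12714511034100956), np.int64(1533))]
0.13 72 [-0.06123105  0.06487131] 0.34420742427950857
0.14 696 [-0.0658396  0.0642678] 0.34079830622804336
0.15 997 [-0.04220451  0.0414209 ] 0.3344333130943868
0.16 39 [-0.03387434  0.0328459 ] 0.3198774922129831
side posttop 103 (0.7550934553146362, 0.04084949567914009) 0.02164842002093792 0.21680134346095392
foot 1278 (0.7498422265052795, 0.04756750538945198) 0.09524594992399216
strip 195 2.723195246540514 line dir 2.7317734 off post -0.0028977994165750864 0.42995215518672525
case [(np.float64(-2.484201193747839), np.float64(0.1279571455363164), np.int64(593)), (np.float64(-2.486509480571035), np.float64(0.1286021440203322), np.int64(577)), (np.float64(-2.4855789054035378), np.float64(0.12853482047103892), np.int64(1172))]
0.13 125 [-0.06671398  0.06606517] 0.34275723327712926
0.14 538 [-0.06503475  0.06498776] 0.336234036144878
0.15 776 [-0.03776114  0.04180669] 0.33227851593434554
0.16 14 [-0.02698942  0.03686897] 0.31687997710226334<stdin>:17: DeprecationWarning: Arrays of 2-dimensional vectors are deprecated. Use arrays of 3-dimensional vectors instead. (deprecated in NumPy 2.0)
```

```bash
sed -i 's/^POST=.*/POST=np.array([0.754,0.041])/' h.py; cat >> h.py <<'E'
def plan(path,start=None):
    """path: list of (x,y,z,yaw) per row -> rows in tool axes (tool down)"""
    s=get_state(); q=s["orientation"]
    cur=[*s["tcp_pos"],2*np.arctan2(q[2],q[1])] if start is None else start
    out=[]
    for t in path:
        dx,dy,dz=np.array(t[:3])-cur[:3]; c,sn=np.cos(cur[3]),np.sin(cur[3])
        dyaw=(t[3]-cur[3]+np.pi)%(2*np.pi)-np.pi
        out+=[-1,round(1000*(c*dx+sn*dy),1),round(1000*(sn*dx-c*dy),1),round(-1000*dz,1),0,0,round(-dyaw,4)]
        cur=list(t)
    return out
def lin(a,b,n): return [np.array(a)+(np.array(b)-a)*(i+1)/n for i in range(n)]
def at(phi,r,off,z,yaw=None):
    """off>0: clockwise side = left (grow side); off<0: right side"""
    u=np.array([np.cos(phi),np.sin(phi)]); l=np.array([u[1],-u[0]])
    return np.array([*(POST+r*u+off*l),z,(phi-np.pi/2) if yaw is None else yaw])
E
python3 - <<'E'
from h import *
s=get_state(); q=s["orientation"]; c=np.array([*s["tcp_pos"],2*np.arctan2(q[2],q[1])]); print(c)
phi=3.794; A=at(phi,.28,-.11,.23); print(A)
P=lin(c,A,12); B=A.copy(); B[2]=.10
P+=lin(A,B,4)
o=plan(P,c); print([o[i:i+7] for i in range(0,len(o),7)])
E
```

```text
[ 0.18404855 -0.54479445  0.23132888  0.32581306]
[ 0.59828623 -0.21639701  0.23        2.22320367]
[[-1, np.float64(41.5), np.float64(-14.9), np.float64(0.1), 0, 0, np.float64(-0.1581)], [-1, np.float64(43.3), np.float64(-8.2), np.float64(0.1), 0, 0, np.float64(-0.1581)], [-1, np.float64(44.0), np.float64(-1.2), np.float64(0.1), 0, 0, np.float64(-0.1581)], [-1, np.float64(43.7), np.float64(5.7), np.float64(0.1), 0, 0, np.float64(-0.1581)], [-1, np.float64(42.2), np.float64(12.5), np.float64(0.1), 0, 0, np.float64(-0.1581)], [-1, np.float64(39.7), np.float64(19.0), np.float64(0.1), 0, 0, np.float64(-0.1581)], [-1, np.float64(36.3), np.float64(25.0), np.float64(0.1), 0, 0, np.float64(-0.1581)], [-1, np.float64(31.9), np.float64(30.4), np.float64(0.1), 0, 0, np.float64(-0.1581)], [-1, np.float64(26.7), np.float64(35.1), np.float64(0.1), 0, 0, np.float64(-0.1581)], [-1, np.float64(20.8), np.float64(38.8), np.float64(0.1), 0, 0, np.float64(-0.1581)], [-1, np.float64(14.4), np.float64(41.6), np.float64(0.1), 0, 0, np.float64(-0.1581)], [-1, np.float64(7.7), np.float64(43.4), np.float64(0.1), 0, 0, np.float64(-0.1581)], [-1, np.float64(0.0), np.float64(0.0), np.float64(32.5), 0, 0, np.float64(0.0)], [-1, np.float64(0.0), np.float64(0.0), np.float64(32.5), 0, 0, np.float64(-0.0)], [-1, np.float64(0.0), np.float64(0.0), np.float64(32.5), 0, 0, np.float64(-0.0)], [-1, np.float64(0.0), np.float64(0.0), np.float64(32.5), 0, 0, np.float64(-0.0)]]
```

arm_command(moves=[-1, 41.5, -15, 0, 0, 0, -0.158, -1, 43.3, -8, 0, 0, 0, -0.158, -1, 44, -1, 0, 0, 0, -0.158, -1, 43.7, 5.7, 0, 0, 0, -0.158, -1, 42, 12.5, 0, 0, 0, -0.158, -1, 39.7, 19, 0, 0, 0, -0.158, -1, 36.3, 25, 0, 0, 0, -0.158, -1, 32, 30.4, 0, 0, 0, -0.158])

```text
clock: 2.1
tcp_pos: [0.4614, -0.3253, 0.2314]
orientation: [0.0, 0.699, 0.716, -0.0]
wrist_force: [-0.1, -1.4, 0.1]
finger_gap: -0.0001
grip_force: 0.0
```

arm_command(moves=[-1, 26.7, 35, 0, 0, 0, -0.158, -1, 20.8, 38.8, 0, 0, 0, -0.158, -1, 14.4, 41.6, 0, 0, 0, -0.158, -1, 7.7, 43.4, 0, 0, 0, -0.158, -1, 0, 0, 30, 0, 0, 0, -1, 0, 0, 40, 0, 0, 0, -1, 0, 0, 40, 0, 0, 0, -1, 0, 0, 20, 0, 0, 0])

```text
clock: 3.1
tcp_pos: [0.5971, -0.2161, 0.0985]
orientation: [-0.002, 0.444, 0.896, -0.0]
wrist_force: [0.5, 0.5, -0.0]
finger_gap: 0.0001
grip_force: 0.0
```

```bash
python3 - <<'E'
from h import *
im,d,W=pts("scene"); cv2.imwrite("pics/scene1.png",im)
s=get_state(); q=s["orientation"]; print(s["clock"],s["tcp_pos"],2*np.arctan2(q[2],q[1]),q,s["wrist_force"],s["finger_gap"])
print(at(3.794,.28,-.11,.1), ang(W,a0=-2.49))
E
```

```text
3.15 [ 0.59620403 -0.21573788  0.09641464] 2.2218702373911974 [-3.26558835e-03  4.43821371e-01  8.96109327e-01  1.05631329e-05] [ 0.01195673  1.3037934  -2.01668619] 0.0001815028059682281
[ 0.59828623 -0.21639701  0.1         2.22320367] (np.float64(-2.4949459151682345), np.float64(0.1268658417405099), np.int64(1373))
```

View pics/scene1.png

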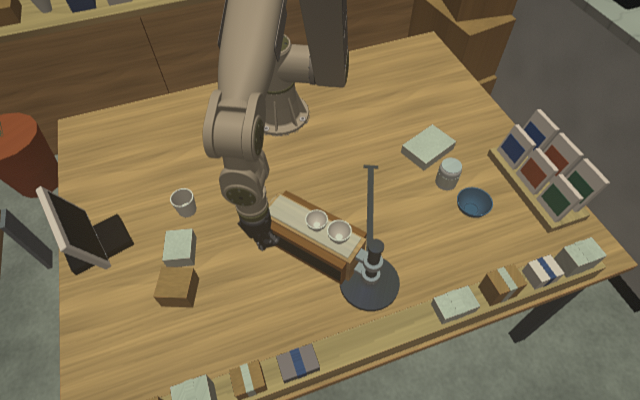

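arm_command(moves=[-1, 7, 0, -1, 0, 0, 0, -1, 7, 0, -1, 0, 0, 0, -1, 6, 0, -1, 0, 0, 0, -1, 4.2, 0, 0, 0, 0, 0, -1, 4.2, 0, 0, 0, 0, 0, -1, 4.2, 0, 0, 0, 0, 0, -1, 4.2, 0, 0, 0, 0, 0, -1, 4.2, 0, 0, 0, 0, 0])

```text
clock: 4.15
tcp_pos: [0.5735, -0.1843, 0.1042]
orientation: [0.0, 0.444, 0.896, -0.0]
wrist_force: [-0.3, -1.1, 0.1]
finger_gap: -0.0001
grip_force: 0.4
```

arm_command(moves=[-1, 4.2, 0, 0, 0, 0, 0, -1, 4.2, 0, 0, 0, 0, 0, -1, 4.2, 0, 0, 0, 0, 0])

```text
clock: 4.53
tcp_pos: [0.5658, -0.1741, 0.1043]
orientation: [-0.0, 0.444, 0.896, -0.0]
wrist_force: [-0.6, -1.3, -0.1]
finger_gap: -0.0003
grip_force: 0.2
```

```bash
cat >> h.py <<'E'
def look(n=2,a0=None):
    for i in range(n):
        for c in("scene","side"):
            W=pts(c)[2]; t=get_state()["clock"]-.05
            a,w,k=ang(W,a0=a0); print(c,round(t,3),"phi",round(a%(2*np.pi),4),round(w,3),k)
    s=get_state(); q=s["orientation"]; print(s["clock"],s["tcp_pos"].round(4),round(2*np.arctan2(q[2],q[1]),3),s["wrist_force"].round(2))
E
python3 -c "
from h import *
look(1)"
```

```text
scene 4.525 phi 3.7678 0.148 1025
side 4.575 phi 3.7698 0.152 500
4.625 [ 0.5656 -0.1737  0.1042] 2.222 [-0.19 -0.25  0.2 ]
```

arm_command(moves=[-1, 4.2, 0, 0, 0, 0, 0, -1, 4.2, 0, 0, 0, 0, 0, -1, 4.2, 0, 0, 0, 0, 0])

```text
clock: 5.0
tcp_pos: [0.5581, -0.164, 0.1043]
orientation: [-0.0, 0.444, 0.896, -0.0]
wrist_force: [0.4, -0.0, -0.4]
finger_gap: 0.0001
grip_force: 0.0
```

```bash
cat >> h.py <<'E'
def ang2(W,side,a0):
    """edge-based: side=+1 left edge (tool on right), -1 right edge; 0 both"""
    p=W.reshape(-1,3); p=p[np.isfinite(p).all(1)]
    p=p[(p[:,2]>0.133)&(p[:,2]<0.149)]; d=p[:,:2]-POST; a=a0
    for _ in range(8):
        u=np.array([np.cos(a),np.sin(a)]); x=d@u; y=d@np.array([u[1],-u[0]])
        m=(x>.215)&(x<.325)&(y*side>0)&(abs(y)<.085)
        e=np.percentile((y*side)[m],97); a-=side*(e-.0635)/.27
    return a,m.sum()
def look2(side,a0,n=1):
    for i in range(n):
        for c in("scene","side"):
            W=pts(c)[2]; t=get_state()["clock"]-.05
            a,k=ang2(W,side,a0); print(c,round(t,3),"phi",round(a,4),k,"to go",round(a-2.722,3))
    s=get_state(); q=s["orientation"]; print(s["clock"],s["tcp_pos"].round(4),round(2*np.arctan2(q[2],q[1]),3),s["wrist_force"].round(2))
E
python3 - <<'E'
from h import *
for n in("scene","side"):
    W=np.load(n+"0.npy"); print(n,[ang2(W,s,3.79) for s in(1,-1)])
look2(1,3.7)
E
```

```text
scene [(np.float64(3.783790356617517), np.int64(278)), (np.float64(3.791141867086756), np.int64(491))]
side [(np.float64(3.7891017630038166), np.int64(190)), (np.float64(3.799658784009667), np.int64(457))]
scene 5.0 phi 3.624 260 to go 0.902
side 5.05 phi 3.6212 124 to go 0.899
5.1 [ 0.558  -0.1638  0.1043] 2.222 [ 0.13 -0.64  0.35]
```

arm_command(moves=[-1, -3, 0, -50, 0, 0, 0, -1, 0, 0, -55, 0, 0, 0])

```text
clock: 5.35
tcp_pos: [0.5595, -0.1665, 0.2095]
orientation: [-0.001, 0.444, 0.896, -0.0]
wrist_force: [1.3, -1.0, 0.3]
finger_gap: 0.0002
grip_force: 0.0
```

```bash
python3 - <<'E'
from h import *
look2(1,3.6)
s=get_state(); q=s["orientation"]; c=np.array([*s["tcp_pos"],2*np.arctan2(q[2],q[1])])
A=at(2.70,.28,.10,.21,1.15); print(A)
o=np.array(plan(lin(c,A,9),c)).reshape(-1,7); print(o[:,[1,2,3,6]].tolist())
E
```

```text
scene 5.35 phi 3.553 263 to go 0.831
side 5.4 phi 3.5524 105 to go 0.83
5.45 [ 0.5634 -0.1682  0.2161] 2.222 [0.89 0.63 0.04]
[0.54359779 0.25107358 0.21       1.15      ]
[[38.4, 26.5, 0.7, 0.1191], [41.3, 21.7, 0.7, 0.1191], [43.6, 16.7, 0.7, 0.1191], [45.2, 11.4, 0.7, 0.1191], [46.3, 5.9, 0.7, 0.1191], [46.6, 0.4, 0.7, 0.1191], [46.3, -5.2, 0.7, 0.1191], [45.4, -10.6, 0.7, 0.1191], [43.8, -15.9, 0.7, 0.1191]]
```

```bash
python3 - <<'E'
from h import *
s=get_state(); q=s["orientation"]; c=np.array([*s["tcp_pos"],2*np.arctan2(q[2],q[1])])
A=at(2.70,.28,.10,.22,1.15); M=np.array([.465,.03,.225,1.7])
D=A.copy(); D[2]=.10
o=np.array(plan(lin(c,M,4)+lin(M,A,5)+lin(A,D,3),c)).reshape(-1,7); print(o[:,[1,2,3,6]].tolist())
E
```

```text
[[54.3, 10.4, -2.2, 0.1305], [55.2, 3.3, -2.2, 0.1305], [55.2, -3.9, -2.2, 0.1305], [54.2, -11.1, -2.2, 0.1305], [41.8, 21.3, 1.0, 0.11], [43.9, 16.6, 1.0, 0.11], [45.5, 11.6, 1.0, 0.11], [46.5, 6.6, 1.0, 0.11], [46.9, 1.4, 1.0, 0.11], [0.0, 0.0, 40.0, -0.0], [0.0, 0.0, 40.0, -0.0], [0.0, 0.0, 40.0, -0.0]]
```

arm_command(moves=[-1, 54.3, 10.4, -2, 0, 0, 0.13, -1, 55.2, 3.3, -2, 0, 0, 0.13, -1, 55.2, -4, -2, 0, 0, 0.13, -1, 54.2, -11, -2, 0, 0, 0.13, -1, 41.8, 21.3, 1, 0, 0, 0.11, -1, 44, 16.6, 1, 0, 0, 0.11, -1, 45.5, 11.6, 1, 0, 0, 0.11, -1, 46.5, 6.6, 1, 0, 0, 0.11])

```text
clock: 6.45
tcp_pos: [0.5246, 0.2101, 0.2131]
orientation: [0.0, 0.809, 0.588, 0.0]
wrist_force: [0.4, -0.5, 0.3]
finger_gap: 0.0001
grip_force: 0.0
```

arm_command(moves=[-1, 47, 1.4, 1, 0, 0, 0.11, -1, 0, 0, 30, 0, 0, 0, -1, 0, 0, 40, 0, 0, 0, -1, 0, 0, 50, 0, 0, 0])

```text
clock: 6.95
tcp_pos: [0.5407, 0.2534, 0.0917]
orientation: [0.0, 0.839, 0.545, 0.001]
wrist_force: [0.2, 0.2, -0.3]
finger_gap: -0.0001
grip_force: 0.0
```

```bash
python3 - <<'E'
from h import *
look2(-1,3.25)
a=0
E
```

```text
scene 6.95 phi 3.2901 402 to go 0.568
side 7.0 phi 3.2934 351 to go 0.571
7.05 [0.5353 0.2515 0.0864] 1.152 [-1.25 -0.56 -0.98]
```

arm_command(moves=[-1, -10, 0, -6, 0, 0, 0, -1, -10, 0, -6, 0, 0, 0, -1, -10, 0, -3, 0, 0, 0, -1, -7, 0, 0, 0, 0, 0, -1, 0, 0, 0, 0, 0, 0, -1, 0, 0, 0, 0, 0, 0, -1, 0, 0, 0, 0, 0, 0, -1, 0, 0, 0, 0, 0, 0])

```text
clock: 8.05
tcp_pos: [0.5247, 0.2192, 0.107]
orientation: [-0.0, 0.839, 0.545, -0.0]
wrist_force: [0.2, 0.2, 0.3]
finger_gap: 0.0
grip_force: 0.0
```

```bash
python3 -c "
from h import *
look2(-1,3.14)"
```

```text
scene 8.05 phi 3.1424 369 to go 0.42
side 8.1 phi 3.1444 317 to go 0.422
8.15 [0.5247 0.2192 0.107 ] 1.152 [-0.29 -0.43  1.  ]
```

arm_command(moves=[-1, 0, 0, 0, 0, 0, 0, -1, 0, 0, 0, 0, 0, 0, -1, 0, 0, 0, 0, 0, 0, -1, 0, 0, 0, 0, 0, 0, -1, 0, 0, 0, 0, 0, 0, -1, 0, 0, 0, 0, 0, 0, -1, 0, 0, 0, 0, 0, 0, -1, 0, 0, 0, 0, 0, 0])

```text
clock: 9.15
tcp_pos: [0.5248, 0.219, 0.1073]
orientation: [0.0, 0.839, 0.545, -0.0]
wrist_force: [0.0, -0.3, 0.0]
finger_gap: -0.0002
grip_force: 0.0
```

arm_command(moves=[-1, 0, 0, 0, 0, 0, 0, -1, 0, 0, 0, 0, 0, 0, -1, 0, 0, 0, 0, 0, 0, -1, 0, 0, 0, 0, 0, 0, -1, 0, 0, 0, 0, 0, 0, -1, 0, 0, 0, 0, 0, 0, -1, 0, 0, 0, 0, 0, 0, -1, 0, 0, 0, 0, 0, 0])

```text
clock: 10.15
tcp_pos: [0.5247, 0.219, 0.1072]
orientation: [0.0, 0.839, 0.545, -0.0]
wrist_force: [0.2, -0.1, -0.4]
finger_gap: 0.0001
grip_force: 0.0
```

```bash
python3 -c "
from h import *
look2(-1,2.9)"
```

```text
scene 10.15 phi 2.9299 350 to go 0.208
side 10.2 phi 2.9302 292 to go 0.208
10.25 [0.5248 0.219  0.1073] 1.152 [ 0.78 -0.97 -0.27]
```

arm_command(moves=[-1, -3, 0, 0, 0, 0, 0, -1, -3, 0, 0, 0, 0, 0, -1, 0, 0, 0, 0, 0, 0, -1, 0, 0, 0, 0, 0, 0, -1, 0, 0, 0, 0, 0, 0, -1, 0, 0, 0, 0, 0, 0, -1, 0, 0, 0, 0, 0, 0, -1, 0, 0, 0, 0, 0, 0])

```text
clock: 11.25
tcp_pos: [0.5223, 0.2136, 0.1072]
orientation: [0.0, 0.839, 0.545, -0.0]
wrist_force: [-0.3, 0.5, 0.6]
finger_gap: 0.0003
grip_force: 0.0
```

```bash
python3 -c "
from h import *
look2(-1,2.84)"
```

```text
scene 11.25 phi 2.849 333 to go 0.127
side 11.3 phi 2.8496 280 to go 0.128
11.35 [0.5223 0.2136 0.1072] 1.152 [-0.53 -0.72 -0.69]
```

arm_command(moves=[-1, 0, 0, 0, 0, 0, 0, -1, 0, 0, 0, 0, 0, 0, -1, 0, 0, 0, 0, 0, 0, -1, 0, 0, 0, 0, 0, 0, -1, 0, 0, 0, 0, 0, 0, -1, 0.7, 0, 0, 0, 0, 0, -1, 0.7, 0, 0, 0, 0, 0, -1, 0.7, 0, 0, 0, 0, 0])

```text
clock: 12.35
tcp_pos: [0.5232, 0.2155, 0.1073]
orientation: [0.0, 0.839, 0.545, -0.0]
wrist_force: [-0.1, 0.7, 0.4]
finger_gap: -0.0002
grip_force: 0.0
```

```bash
python3 -c "
from h import *
look2(-1,2.79)"
```

```text
scene 12.35 phi 2.7859 334 to go 0.064
side 12.4 phi 2.7851 278 to go 0.063
12.45 [0.5232 0.2156 0.1072] 1.152 [-0.24 -0.5  -0.  ]
```

arm_command(moves=[-1, 0.7, 0, 0, 0, 0, 0, -1, 0.7, 0, 0, 0, 0, 0, -1, 0.7, 0, 0, 0, 0, 0, -1, 0.7, 0, 0, 0, 0, 0, -1, 0.7, 0, 0, 0, 0, 0, -1, 0.7, 0, 0, 0, 0, 0, -1, 0.7, 0, 0, 0, 0, 0, -1, 0.7, 0, 0, 0, 0, 0])

```text
clock: 13.45
tcp_pos: [0.5254, 0.2206, 0.1072]
orientation: [0.0, 0.839, 0.545, -0.0]
wrist_force: [0.9, 0.3, 0.4]
finger_gap: 0.0002
grip_force: 0.0
```

```bash
python3 -c "
from h import *
look2(-1,2.74)
print(get_state()['tau'][0])"
```

```text
scene 13.45 phi 2.7433 325 to go 0.021
side 13.5 phi 2.7495 277 to go 0.027
13.55 [0.5254 0.2206 0.1072] 1.152 [ 0.77  0.27 -0.21]
0.01600740069989115
```

arm_command(moves=[-1, 0.6, 0, 0, 0, 0, 0, -1, 0.6, 0, 0, 0, 0, 0, -1, 0.6, 0, 0, 0, 0, 0, -1, 0.6, 0, 0, 0, 0, 0])

```text
clock: 14.05
tcp_pos: [0.5264, 0.2228, 0.1073]
orientation: [0.0, 0.839, 0.545, -0.0]
wrist_force: [0.7, 0.4, 0.7]
finger_gap: 0.0003
grip_force: 0.0
```

```bash
python3 -c "
from h import *
look2(-1,2.74,2)"
```

```text
scene 14.05 phi 2.7433 308 to go 0.021
side 14.1 phi 2.7509 267 to go 0.029
scene 14.15 phi 2.7428 319 to go 0.021
side 14.2 phi 2.7491 273 to go 0.027
14.25 [0.5264 0.2228 0.1072] 1.152 [-0.03  0.02 -0.19]
```

arm_command(moves=[-1, 3, 0, 0, 0, 0, 0, -1, 8, 0, 0, 0, 0, 0, -1, 15, 0, 0, 0, 0, 0, -1, 20, 0, 0, 0, 0, 0, -1, 0, 0, -30, 0, 0, 0, -1, 0, 0, -40, 0, 0, 0, -1, 0, 0, -40, 0, 0, 0, -1, 0, 0, 0, 0, 0, 0])

```text
clock: 15.25
tcp_pos: [0.5475, 0.2665, 0.2212]
orientation: [0.001, 0.838, 0.545, 0.004]
wrist_force: [0.0, 0.2, 0.3]
finger_gap: 0.0002
grip_force: 0.0
```

```bash
python3 - <<'E'
from h import *
look2(-1,2.74,2); look(1,2.74)
im,d,W=pts("scene"); cv2.imwrite("pics/scene2.png",cv2.resize(im[130:330,230:530],(750,500)))
E
```

```text
scene 15.25 phi 2.7435 309 to go 0.021
side 15.3 phi 2.7482 272 to go 0.026
scene 15.35 phi 2.7431 312 to go 0.021
side 15.4 phi 2.7501 266 to go 0.028
15.45 [0.5446 0.265  0.2158] 1.152 [-0.57  0.33 -0.  ]
scene 15.45 phi 2.7446 0.126 1187
side 15.5 phi 2.7485 0.127 733
15.55 [0.5444 0.2648 0.2157] 1.152 [-0.84 -0.47 -0.08]
```

View pics/scene2.png

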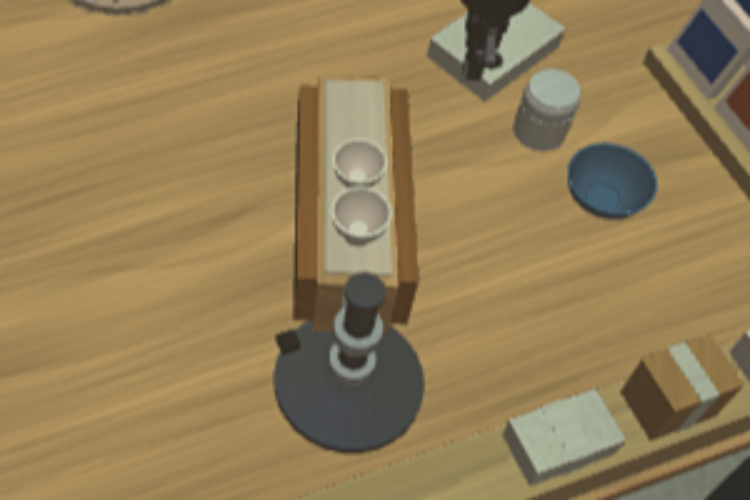

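arm_command(moves=[-1, 0, 0, 0, 0, 0, 0, -1, 0, 0, 0, 0, 0, 0, -1, 0, 0, 0, 0, 0, 0, -1, 0, 0, 0, 0, 0, 0, -1, 0, 0, 0, 0, 0, 0, -1, 0, 0, 0, 0, 0, 0, -1, 0, 0, 0, 0, 0, 0, -1, 0, 0, 0, 0, 0, 0])

```text
clock: 16.6
tcp_pos: [0.5451, 0.2648, 0.2172]
orientation: [0.0, 0.839, 0.545, -0.0]
wrist_force: [-0.2, -0.3, -0.5]
finger_gap: -0.0004
grip_force: 0.0
```

arm_command(moves=[-1, 0, 0, 0, 0, 0, 0, -1, 0, 0, 0, 0, 0, 0, -1, 0, 0, 0, 0, 0, 0, -1, 0, 0, 0, 0, 0, 0, -1, 0, 0, 0, 0, 0, 0, -1, 0, 0, 0, 0, 0, 0, -1, 0, 0, 0, 0, 0, 0, -1, 0, 0, 0, 0, 0, 0])

```text
clock: 17.6
tcp_pos: [0.5451, 0.2648, 0.2172]
orientation: [0.0, 0.839, 0.545, -0.0]
wrist_force: [0.7, 0.5, 0.1]
finger_gap: -0.0002
grip_force: 0.0
```

arm_command(moves=[-1, 0, 0, 0, 0, 0, 0, -1, 0, 0, 0, 0, 0, 0, -1, 0, 0, 0, 0, 0, 0, -1, 0, 0, 0, 0, 0, 0, -1, 0, 0, 0, 0, 0, 0, -1, 0, 0, 0, 0, 0, 0, -1, 0, 0, 0, 0, 0, 0, -1, 0, 0, 0, 0, 0, 0])

```text
clock: 18.6
tcp_pos: [0.5451, 0.2648, 0.2172]
orientation: [0.0, 0.839, 0.545, -0.0]
wrist_force: [-0.2, -0.1, 0.1]
finger_gap: -0.0001
grip_force: 0.0
```

```bash
python3 - <<'E'
from h import *
look2(-1,2.74); look(1,2.74)
W=pts("scene")[2]; im,_=read_camera("scene"); g=im.max(2)
# strip still visible beyond the free end?
dd=W[...,:2]-POST; r=np.hypot(dd[...,0],dd[...,1]); a=np.arctan2(dd[...,1],dd[...,0])%(2*np.pi)
m=(g<100)&(abs(W[...,2])<.008)&(r>.36)&(r<.45)&(abs(a-2.72)<.1); print(m.sum(), np.median(a[m]) if m.any() else None)
E
```

```text
scene 18.6 phi 2.7432 326 to go 0.021
side 18.65 phi 2.7496 263 to go 0.028
18.7 [0.5451 0.2648 0.2173] 1.152 [0.27 0.3  0.76]
scene 18.7 phi 2.744 0.126 1181
side 18.75 phi 2.7485 0.127 732
18.8 [0.5451 0.2648 0.2173] 1.152 [-0.26  0.28 -0.13]
0 None
```

The case has stood still for over 4 s, about 0.025 rad off the strip, well inside the 0.08 rad limit and untouched, so I'm handing in.

```bash
python3 -c "
from workcell import *
print(hand_in())"
```

```text
the job is handed in; nothing more can be done
None
```

The job is handed in: at about 19 s the case stood still and untouched, measured about 0.025 rad off the strip's line (limit 0.08), with the gripper clear; the hand-in returned no verdict, and I did not re-measure the goods.

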